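# Press the small mill home in the serving-set case

### The arm

A 7-joint arm with a two-finger parallel gripper is mounted at the origin on the work surface. World frame = base frame: x ahead of the robot, y to its left, z up, the work surface at z = 0. Lengths are in m, angles in rad, forces in N, time in s.
With the tool pointing down it reaches from about 0.4 to 0.875 m from the base axis. Payload 6.5 kg.
Tool frame: the origin (TCP) lies on the centre line of the jaws, within the pads' length; the fingertips stand manip.nose_length ahead of it and the grasp point (between the pads) lies 8 mm behind it (manip.nose_length is the distance from the TCP to the fingertips, in m); y points along the fingers, z is the direction in which the jaws open and shut, and the axes are right-handed (so a half turn about y gives the same grasp; the last joint's range is limited). The gripper opens to 85 mm and grips with 20 to 120 N. Pads are 22 mm wide; open, the fingers measure 114 mm over their backs; the gripper's body (76 mm by 85 mm) begins 54 mm behind the grasp point. The pads swing forward as they close: fully open they stand 13 mm farther back than shut.
Start: joints at [1.28, 0.536, -0.004, 1.538, 0.003, 1.067, -0.071], TCP at [0.145, -0.634, 0.242] pointing down, gripper open.
Joint ranges: [-2.7, 2.7], [-0.37, 2.16], [-1.27, 1.26], [0.24, 2.4], [-1.31, 4.45], [0.19, 1.91], [-2.76, 2.76]. Speed limits (rad/s): [2.39, 2.39, 3.14, 3.14, 3.14, 3.14, 3.14].

### API

Orientations are given as a unit quaternion [w, x, y, z].
In Python, from rig import manip gives the robot as it stands. The module is installed in compiled form; this text tells all that it offers.
- The arm moves only by the tool carry_out, never from a script. Its argument "steps" is one flat list of numbers, 7 for each row, row after row: the turn, a rotation vector about the tool's x, y, z scaled (see below), then the shift along the tool's x, y, z scaled (see below), then the opening, from 0 (shut) to 1 (fully open). In form: [ax, ay, az, tx, ty, tz, grip, ax, ay, az, tx, ty, tz, grip, ...]. A call has 1 to 8 rows; each row is the pose to reach, as a shift and turn from the pose measured when the call began, along the tool's axes at that moment, turning the shorter way round; what a row does not reach only later rows make up. The controller multiplies each number of a shift by 250 mm and each number of a turn by 180 degrees. A row lasts 1/10 s, in which the tool goes at most 50 mm and 8.59 degrees, less where a joint would pass 70% of its speed; a pose out of reach is approached as far as the arm can. A call with a number of a shift or a turn outside -1 to 1 is refused whole. A call with a gripper value outside its range is refused whole. The fingers move at their own pace and stop on an object; "squeeze" is the grip in N (left out, the last holds). Time passes only in rows, so rows that repeat a pose let the fingers close. It gives the time, the measured TCP pose, the force and the opening at its end, in the units of the state.
- manip.get_state(): the state, without advancing time (a new reading comes with each control period).
- manip.grab_frame(name): name is "scene" or "top" or "wrist"; returns the picture (480x640x3 uint8, red, green, blue); there is no depth.
- manip.calibration(name): a dict with "fx", "fy", "cx", "cy" (pixels), "dist_coeffs" ([k1, k2, p1, p2, k3] as OpenCV has them; the pictures are not rectified), "origin" and "attitude" of the camera in the world. Camera axes: x right, y up, looking along -z (the intrinsics and any distortion apply to the point x, -y, -z); pixel columns grow to the right and rows downward; lengths in m; the calibration is good to about 2 mm. A picture is of the moment at which its call begins: read the wrist's pose just before it. calibration takes no time and is no camera call; for the wrist camera it gives the pose at the moment of the call.
- manip.finish_job(): hands the job in, once; it reports no verdict.
The state is a dict: "t": time; "joint_pos": joint angles; "dq": joint speeds; "joint_efforts": joint torques, N m; "tcp_pos": TCP position; "tcp_rot": TCP orientation; "wrist_force": force on the tool from outside, world axes, zero at the start; "wrist_torque": the same for the moment, N m; "width": finger opening in m.
Only numpy, scipy, OpenCV 4.12 (cv2) and the standard library are available. Lean on these libraries where they do the work, as an engineer would, in place of code of your own. Each camera call takes 0.05 s, during which the arm holds its last target. There are 200 camera calls.

### The job

Breakfast is over: put the smaller of the two lying table mills back in the open wooden serving-set case. Lay it over the mill-shaped cutout in the middle of the grey insert, knob towards the narrow knob slot, and press it in until it is fully home, then let go. Leave the larger mill where it lies.

Things in the scene. Friction and masses are not known exactly. Their poses are not given: they have to be found in the camera images.
- small_mill: Smaller grey mill, loose, lying: square body 40 x 40 mm, 140 mm long, with a round steel knob 26 mm across and 20 mm long on one end; 160 mm overall, about 220 g. Origin at its middle, half-way along the 160 mm and 20 mm above its underside. x runs along it to the knob, z up: body x = -80 to +60 mm, knob +60 to +80. Grip it across its 40 mm width at the origin.
- cutout (a point): Where the small mill's origin is when fully home, 28 mm above the table; x along the cutout to its knob slot, z up. Cutout 44 mm wide, 146 long, floor 8 mm above the table, mouth bevelled 8 mm; knob slot 32 wide. Four sprung rubber cheeks narrow it to 36 mm: the mill stops on them about 12 mm above home, takes some 5 to 15 N to push down, and is then held by friction.
- case: Open wooden case, fixed: 216 x 216 mm, rim 36 mm and grey insert 32 mm above the table. Origin under its centre, below the cutout; x towards the lid, folded back flat on the table. A finger trough (x = -32 to +32 mm, floor 6 mm high, 76 mm to each side) lets a gripper hold the mill low at its middle while pressing. Spreader and spoon lie fixed 90 mm to each side, tops 32 mm high.
- large_mill: The larger grey mill of the same form, loose, lying on the table, to be left alone: 54 x 54 mm section, 204 mm long with its knob. Origin at its middle, 27 mm above the table; x runs along it towards its knob, z up. It is too big for the cutout.
Things that resemble listed ones, but are neither listed nor needed, are in the scene too. What is shaped like the small_mill but green or purple is not meant.

How it is judged:
By the outcome, as a careful person would: the job done as asked, in the order asked, and still so for the second after the job is handed in, with the robot touching nothing.
It also fails if it takes over 38 s, if anything falls off the work surface, if the arm or the gripper's body presses on something with over 40 N, if the wrist force passes 120 N, or if a joint passes its speed limit or range.

## Working session

There is one attempt and no reset: what is moved stays moved. The work goes in short steps, Python scripts to look and compute and a tool call to move; the robot and the scene stay as the last step left them, time stands still between calls to the robot, and variables do not carry over. Pictures are saved under pics/ and viewed, about 8 in all and at most 12, crops included, and the job is handed in when it is done.

Besides the shell and the picture viewer there is one more tool, called after "Call:" as a command line: name --argument value ..., lists and objects as JSON in quotes. carry_out: Moves the arm, as the interface text tells. Shifts and turns lie within -1 to 1; 1 stands for 250 mm of shift or 180 degrees of turn. Its arguments: {"type":"object","properties":{"steps":{"type":"array","items":{"type":"number","minimum":-1,"maximum":1}},"squeeze":{"type":"number"}},"required":["steps"]}

```bash
mkdir -p pics; python3 - <<'E'
from rig import manip
import cv2,numpy as np
print(manip.get_state(), manip.nose_length)
for n in ("scene","top"):
    im=manip.grab_frame(n); cv2.imwrite(f"pics/{n}0.png",im[...,::-1]); print(n,manip.calibration(n))
E
```

```text
{'t': 0.0, 'joint_pos': array([ 1.27981928,  0.53720551, -0.00445559,  1.53888298,  0.00261694,
        1.06726866, -0.07121718]), 'dq': array([ 0.00134385, -0.00017229, -0.00050775,  0.00077088, -0.00127497,
        0.00291668,  0.00099441]), 'joint_efforts': array([ 1.27937951e-04, -5.83418727e+01,  1.04856994e+00, -2.59103984e+01,
        1.23014741e-02,  9.67997534e-03,  8.40493648e-07]), 'tcp_pos': array([ 0.14472985, -0.63305267,  0.24138357]), 'tcp_rot': array([ 0.07921374, -0.07944767,  0.70325304, -0.70203163]), 'wrist_force': array([-0.09280785, -0.07978621, -0.69447585]), 'wrist_torque': array([-0.01156398, -0.02194192, -0.00429823]), 'width': 0.08543618153706006} 0.011
scene {'fx': 433.47138586136833, 'fy': 433.47138586136833, 'cx': 323.06832056746117, 'cy': 242.7205501077837, 'dist_coeffs': array([0.02014053, 0.        , 0.        , 0.        , 0.        ]), 'origin': array([0.98621317, 0.04036107, 0.79356358]), 'attitude': array([0.64093626, 0.2035571 , 0.22232237, 0.70593058])}
top {'fx': 552.369991733032, 'fy': 552.369991733032, 'cx': 322.5876522768452, 'cy': 252.25877916016202, 'dist_coeffs': array([-0.0254893,  0.       ,  0.       ,  0.       ,  0.       ]), 'origin': array([ 0.2956594 , -0.00641519,  1.22572737]), 'attitude': array([ 0.70885462,  0.04028587, -0.04149966, -0.70297934])}
```

View pics/top0.png

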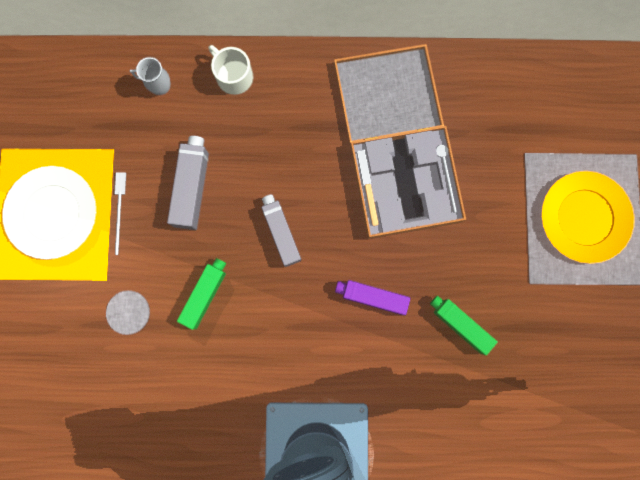

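View pics/scene0.png

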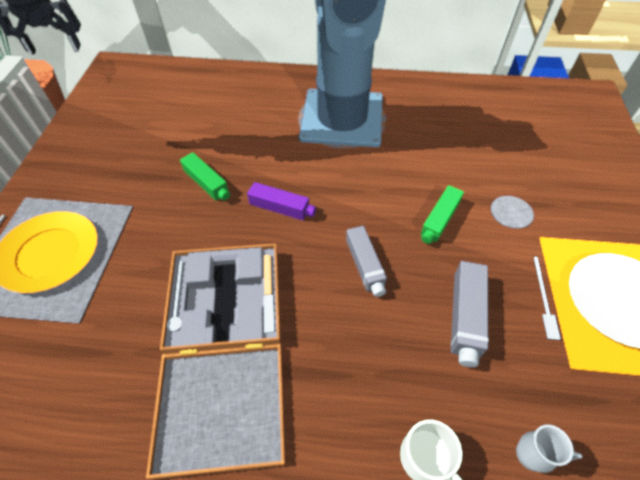

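```bash
cat > h.py <<'E'
import numpy as np, cv2
from scipy.spatial.transform import Rotation as R
from rig import manip
def rot(q): return R.from_quat(np.roll(q,-1))
def proj(P,c):
    p=rot(c['attitude']).inv().apply(np.atleast_2d(P)-c['origin'])*[1,-1,-1]
    K=np.array([[c['fx'],0,c['cx']],[0,c['fy'],c['cy']],[0,0,1.]])
    return cv2.projectPoints(p.reshape(-1,1,3),np.zeros(3),np.zeros(3),K,c['dist_coeffs'])[0][:,0]
def ray(px,c,z):
    K=np.array([[c['fx'],0,c['cx']],[0,c['fy'],c['cy']],[0,0,1.]])
    u=cv2.undistortPoints(np.array(px,float).reshape(-1,1,2),K,c['dist_coeffs'])[:,0]
    d=rot(c['attitude']).apply(np.c_[u[:,0],-u[:,1],-np.ones(len(u))])
    return c['origin']+d*((np.asarray(z)-c['origin'][2])/d[:,2])[:,None]
def place(L,p):  # p = x,y,yaw ; L local pts (world heights)
    L=np.atleast_2d(L); c,s=np.cos(p[2]),np.sin(p[2])
    return np.c_[p[0]+c*L[:,0]-s*L[:,1], p[1]+s*L[:,0]+c*L[:,1], L[:,2]]
E
python3 - <<'E'
import cv2,numpy as np
a=cv2.imread('pics/top0.png');b=cv2.imread('pics/scene0.png')
z=lambda i,x,y,w,h,k:cv2.resize(i[y:y+h,x:x+w],None,fx=k,fy=k,interpolation=cv2.INTER_CUBIC)
o=np.zeros((600,800,3),np.uint8)
def put(i,x,y): o[y:y+i.shape[0],x:x+i.shape[1]]=i
put(z(a,340,120,133,120,3),0,0)     # case top
put(z(b,155,235,133,120,3),400,0)   # case scene
put(z(a,255,185,60,85,2.8),0,362)   # mill top
put(z(b,335,220,60,85,2.8),400,362)
cv2.imwrite('pics/zoom.png',o)
E
```

```text
(no output)
```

View pics/zoom.png

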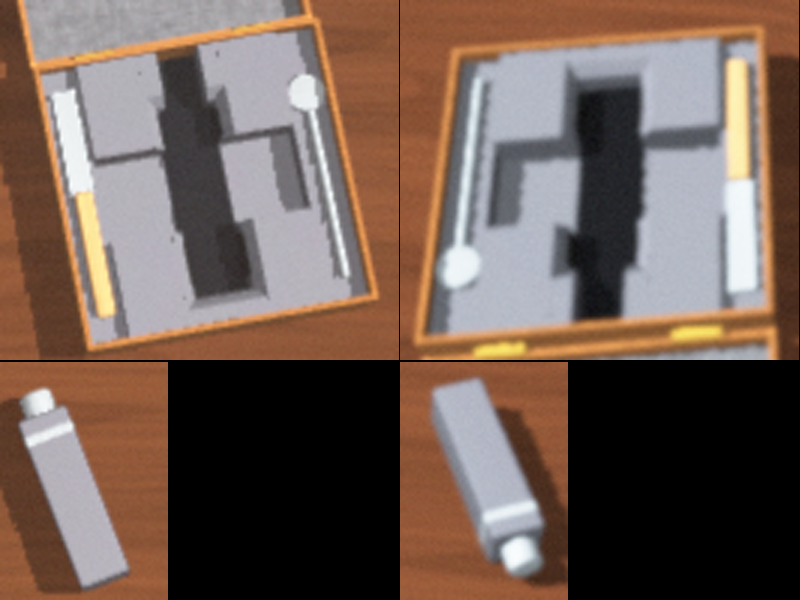

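```bash
python3 - <<'E'
from h import *
from scipy.optimize import least_squares
T,S=manip.calibration('top'),manip.calibration('scene')
h=.108;z=.036
case=np.array([[h,h,z],[h,-h,z],[-h,-h,z],[-h,h,z]])
ct=np.array([[352,142],[446,126.7],[465.7,219],[370,236.3]])
cs=np.array([[279,341],[161,350],[172.7,251.7],[275.7,245]])
m=np.array([[.06,.02,.04],[.06,-.02,.04],[-.08,-.02,.04],[-.08,.02,.04]])
mt=np.array([[262.1,208.2],[278.9,201.4],[300.7,259.3],[284.3,265.4]])
ms=np.array([[385.7,275.4],[365.4,280],[346.8,230.7],[363.6,226.4]])
for L,t,s,g in((case,ct,cs,[.6,-.15,.2]),(m,mt,ms,[.5,.08,.3])):
  for use in('t','s','ts'):
    f=lambda p:np.r_[tuple((proj(place(L,p),c)-o).ravel() for k,c,o in(('t',T,t),('s',S,s)) if k in use)]
    r=least_squares(f,g); print(use,r.x.round(4),np.abs(r.fun).max().round(1),r.fun.round(1))
s=manip.get_state(); print(rot(s['tcp_rot']).as_matrix().round(3)); print(manip.calibration('wrist'))
E
```

```text
t [ 0.595  -0.196   0.1842] 1.0 [-0.5 -0.1  0.5 -1.   0.6  0.6 -0.6  0.4]
s [ 0.5966 -0.1936  0.1844] 1.2 [ 0.4 -0.6 -1.2  0.6  0.3  0.2  0.6 -0.5]
ts [ 0.5957 -0.1948  0.1845] 1.7 [-1.1 -0.4 -0.1 -1.3  0.1  0.2 -1.1  0.  -0.1 -1.1 -1.7  0.1 -0.1 -0.2
  0.1 -0.9]
t [0.4833 0.0854 0.3779] 1.3 [-0.6 -1.1 -0.2 -0.9  0.9  0.7 -0.1  1.3]
s [0.483  0.0846 0.3646] 2.7 [-0.2  2.1  1.2  2.  -0.9 -2.7 -0.2 -2.2]
ts [0.4832 0.085  0.3711] 2.5 [-0.2 -1.2  0.2 -0.8  0.9  0.9 -0.1  1.4  0.1  2.1  1.6  2.1 -0.9 -2.5
 -0.3 -2.1]
[[-0.975 -0.     0.223]
 [-0.223  0.002 -0.975]
 [ 0.    -1.    -0.002]]
{'fx': 416.1855236545608, 'fy': 416.1855236545608, 'cx': 322.6546271539192, 'cy': 238.66682971721355, 'dist_coeffs': array([-0.01626758,  0.        ,  0.        ,  0.        ,  0.        ]), 'origin': array([ 0.2103459 , -0.61862596,  0.37257641]), 'attitude': array([ 0.77462253, -0.10607539,  0.08495269, -0.61764957])}
```

```bash
cat >> h.py <<'E'
def cmd(pos,zang,tilt=None):
    """turn+shift numbers to reach TCP pos, tool pointing down, jaw axis at zang (rad, world)"""
    s=manip.get_state(); A=rot(s['tcp_rot'])
    y=np.array([0,0,-1.]); zz=np.array([np.cos(zang),np.sin(zang),0]); x=np.cross(y,zz)
    B=R.from_matrix(np.c_[x,y,zz])
    return np.r_[(A.inv()*B).as_rotvec()/np.pi, A.inv().apply(np.array(pos)-s['tcp_pos'])/.25].round(3).tolist()
def st():
    s=manip.get_state(); m=rot(s['tcp_rot']).as_matrix()
    print(round(s['t'],2),s['tcp_pos'].round(4),'zang',np.arctan2(m[1,2],m[0,2]).round(4),'down',m[:,1].round(3),'F',s['wrist_force'].round(1),'w',round(s['width'],4),'q',s['joint_pos'].round(2))
E
python3 -c "
from h import *
for p in((.33,-.50,.25),):print(cmd(p,-1.346))
s=manip.get_state();A=rot(s['tcp_rot'])
for p in((.33,-.50,.25),(.38,-.45,.25)):print(cmd(p,-1.346))"
```

```text
[0.001, 0.0, 0.0, -0.841, -0.034, -0.354]
[0.001, 0.0, 0.0, -0.841, -0.034, -0.354]
[0.001, 0.0, 0.0, -1.081, -0.033, -0.504]
```

Call:
carry_out --steps '[0,0,0,-0.6,-0.03,-0.2,1,0,0,0,-0.84,-0.03,-0.35,1,0,0,0,-0.84,-0.03,-0.35,1,0,0,0,-0.98,-0.03,-0.6,1,0,0,0,-0.98,-0.03,-0.8,1,0,0,0,-0.98,-0.03,-0.95,1,0,0,0,-0.98,-0.03,-0.95,1,0,0,0,-0.98,-0.03,-0.95,1]'

```text
t: 0.9
tcp_pos: [0.3315, -0.3415, 0.249]
tcp_rot: [0.081, -0.082, 0.704, -0.701]
wrist_force: [-0.4, 0.1, -0.7]
width: 0.0857
```

```bash
python3 -c "
from h import *
st()
for p in((.48,-.2,.25),(.5,-.12,.25)):print(cmd(p,-1.346))"
```

```text
0.9 [ 0.3315 -0.3415  0.249 ] zang -1.3398 down [-0.001  0.004 -1.   ] F [-0.4  0.1 -0.7] w 0.0857 q [ 0.82  0.24 -0.13  1.97  0.03  0.94 -0.67]
[0.001, 0.002, 0.0, -0.708, -0.002, -0.415]
[0.001, 0.002, 0.0, -0.859, -0.001, -0.708]
```

Call:
carry_out --steps '[0,0,0,-0.4,0,-0.2,1,0,0,0,-0.7,0,-0.41,1,0,0,0,-0.7,0,-0.41,1,0,0,0,-0.7,0,-0.41,1,0,0,0,-0.7,0,-0.41,1,0,0,0,-0.7,0,-0.41,1,0,0,0,-0.7,0,-0.41,1]'

```text
t: 1.6
tcp_pos: [0.4774, -0.2032, 0.249]
tcp_rot: [0.08, -0.082, 0.704, -0.701]
wrist_force: [0.2, -0.4, -0.4]
width: 0.0855
```

```bash
python3 -c "
from h import *
st()
c=manip.calibration('wrist');im=manip.grab_frame('wrist')[...,::-1].copy()
h=.108
L=np.array([[h,h,.036],[h,-h,.036],[-h,-h,.036],[-h,h,.036],[-.08,.022,.032],[-.08,-.022,.032],[.06,.022,.032],[.06,-.022,.032]])
for p in proj(place(L,[.5957,-.1948,.1845]),c):
  if np.abs(p).max()<2000: cv2.drawMarker(im,tuple(int(v) for v in p.round()),(0,0,255),0,9,1)
cv2.imwrite('pics/w1.png',im)
for p in((.5,-.0,.25),(.483,.03,.25)):print(cmd(p,-1.346))"
```

```text
1.6 [ 0.4774 -0.2032  0.249 ] zang -1.3416 down [-0.003  0.004 -1.   ] F [ 0.2 -0.4 -0.4] w 0.0855 q [ 0.5   0.32 -0.23  1.86  0.08  0.97 -1.1 ]
[0.001, 0.001, 0.001, -0.273, -0.001, -0.773]
[0.001, 0.001, 0.001, -0.234, -0.0, -0.905]
```

View pics/w1.png

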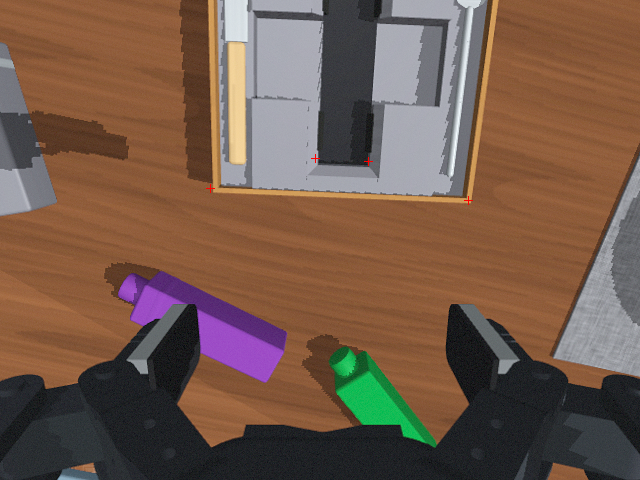

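Call:
carry_out --steps '[0,0,0,-0.25,0,-0.3,1,0,0,0,-0.25,0,-0.6,1,0,-0.02,0,-0.24,0,-0.9,1,0,-0.045,0,-0.24,0,-0.9,1,0,-0.045,0,-0.24,0,-0.9,1,0,-0.045,0,-0.24,0,-0.9,1,0,-0.045,0,-0.24,0,-0.9,1]'

```text
t: 2.35
tcp_pos: [0.4844, 0.0278, 0.2499]
tcp_rot: [0.129, -0.13, 0.696, -0.694]
wrist_force: [-0.1, -0.1, -0.0]
width: 0.0854
```

```bash
python3 -c "
from h import *
st()
for p in((.42,.073,.25),(.483,.085,.25),(.483,.085,.1)):print(cmd(p,-1.197))"
```

```text
2.35 [0.4844 0.0278 0.2499] zang -1.2022 down [-0.003  0.003 -1.   ] F [-0.1 -0.1 -0. ] w 0.0854 q [ 0.17  0.27 -0.37  1.94  0.12  0.96 -1.46]
[0.001, -0.002, 0.0, 0.175, 0.001, -0.261]
[0.001, -0.002, 0.0, -0.077, 0.0, -0.215]
[0.001, -0.002, 0.0, -0.078, 0.6, -0.213]
```

Call:
carry_out --steps '[0,0,0,-0.075,0.1,-0.215,1,0,0,0,-0.075,0.3,-0.215,1,0,0,0,-0.075,0.4,-0.215,1,0,0,0,-0.075,0.4,-0.215,1,0,0,0,-0.075,0.4,-0.215,1]'

```text
t: 2.85
tcp_pos: [0.4828, 0.0829, 0.1504]
tcp_rot: [0.127, -0.129, 0.696, -0.695]
wrist_force: [0.8, -0.0, -0.1]
width: 0.0854
```

```bash
python3 -c "
from h import *
st()
c=manip.calibration('wrist');im=manip.grab_frame('wrist')[...,::-1].copy()
L=np.array([[.06,.02,.04],[.06,-.02,.04],[0,.02,.04],[0,-.02,.04],[-.08,.02,.04],[-.08,-.02,.04]])
for p in proj(place(L,[.4832,.085,.374]),c):
  print(p.round(1));cv2.drawMarker(im,tuple(int(v) for v in p.round()),(0,0,255),0,9,1)
cv2.imwrite('pics/w2.png',im)
for p in((.483,.085,.05),(.483,.085,.015)):print(cmd(p,-1.197))"
```

```text
2.85 [0.4828 0.0829 0.1504] zang -1.2056 down [-0.003  0.002 -1.   ] F [ 0.8 -0.  -0.1] w 0.0854 q [ 0.04  0.43 -0.37  2.01  0.22  0.74 -1.67]
[282.8 133.3]
[353.8 132.7]
[286.2 236.1]
[352.7 235.5]
[290.3 353.9]
[351.4 353.4]
[0.001, -0.003, -0.0, -0.0, 0.406, -0.006]
[0.001, -0.003, -0.0, 0.0, 0.546, -0.006]
```

View pics/w2.png

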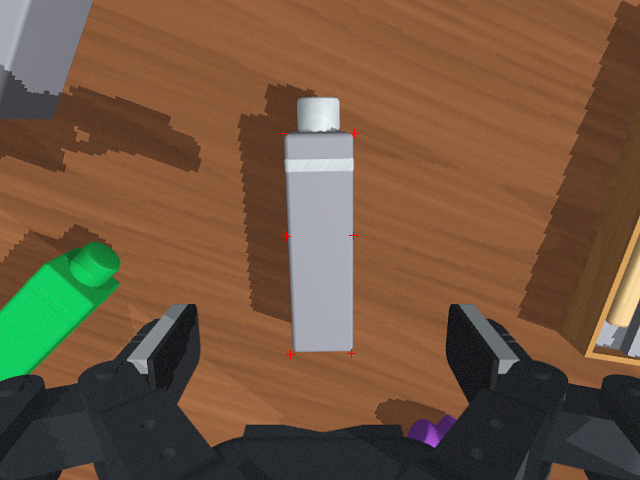

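Call:
carry_out --steps '[0,-0.003,0,-0.004,0.2,-0.006,1,0,-0.003,0,-0.004,0.4,-0.006,1,0,-0.003,0,-0.004,0.54,-0.006,1,0,-0.003,0,-0.004,0.54,-0.006,1,0,-0.003,0,-0.004,0.54,-0.006,1]'

```text
t: 3.4
tcp_pos: [0.4854, 0.0851, 0.018]
tcp_rot: [0.132, -0.131, 0.695, -0.694]
wrist_force: [0.1, 0.8, -0.1]
width: 0.0857
```

```bash
python3 -c "
from h import *
st()
for p in((.484,.085,.015),):print(cmd(p,-1.197))"
```

```text
3.4 [0.4854 0.0851 0.018 ] zang -1.1971 down [ 0.001  0.002 -1.   ] F [ 0.1  0.8 -0.1] w 0.0857 q [-0.06  0.67 -0.26  2.05  0.36  0.46 -1.78]
[0.0, -0.0, -0.001, 0.005, 0.012, -0.002]
```

Call:
carry_out --steps '[0,0,0,0.004,0.012,0,1,0,0,0,0.004,0.012,0,0.3,0,0,0,0.004,0.012,0,0.3,0,0,0,0.004,0.012,0,0.3,0,0,0,0.004,0.012,0,0.3,0,0,0,0.004,0.012,0,0.3,0,0,0,0.004,0.012,0,0.3,0,0,0,0.004,0.012,0,0.3]' --squeeze 70

```text
t: 4.2
tcp_pos: [0.4852, 0.0848, 0.016]
tcp_rot: [0.132, -0.13, 0.695, -0.694]
wrist_force: [-1.5, -0.0, 9.7]
width: 0.0391
```

```bash
python3 -c "
from h import *
st()"
```

```text
4.2 [0.4852 0.0848 0.016 ] zang -1.197 down [ 0.003  0.002 -1.   ] F [-1.5 -0.   9.7] w 0.0391 q [-0.06  0.67 -0.26  2.05  0.36  0.46 -1.78]
```

Call:
carry_out --steps '[0,0,0,0,-0.1,0,0.3,0,0,0,0,-0.3,0,0.3,0,0,0,0,-0.5,0,0.3,0,0,0,0,-0.5,0,0.3,0,0,0,0,-0.5,0,0.3]'

```text
t: 4.7
tcp_pos: [0.4853, 0.0844, 0.142]
tcp_rot: [0.133, -0.129, 0.695, -0.694]
wrist_force: [-0.4, 0.7, -1.7]
width: 0.039
```

```bash
python3 -c "
from h import *
st()
for p in((.53,-.04,.15),(.57,-.13,.15),(.596,-.195,.15)):print(cmd(p,-1.5708+.1845))"
```

```text
4.7 [0.4853 0.0844 0.142 ] zang -1.1973 down [ 0.005  0.002 -1.   ] F [-0.4  0.7 -1.7] w 0.039 q [ 0.04  0.44 -0.38  2.01  0.24  0.72 -1.68]
[0.0, 0.06, -0.002, 0.015, -0.032, 0.529]
[0.0, 0.06, -0.002, -0.003, -0.032, 0.922]
[0.0, 0.06, -0.002, -0.004, -0.032, 1.202]
```

Call:
carry_out --steps '[0,0.01,0,0,-0.03,0.15,0.3,0,0.02,0,0,-0.03,0.3,0.3,0,0.035,0,0,-0.03,0.5,0.3,0,0.05,0,0,-0.03,0.7,0.3,0,0.06,0,0,-0.03,0.85,0.3,0,0.06,0,0,-0.03,0.92,0.3,0,0.06,0,0,-0.03,0.92,0.3,0,0.06,0,0,-0.03,0.92,0.3]'

```text
t: 5.5
tcp_pos: [0.568, -0.1281, 0.148]
tcp_rot: [0.067, -0.065, 0.705, -0.703]
wrist_force: [-0.5, 1.3, -2.1]
width: 0.0388
```

```bash
python3 -c "
from h import *
st()
for p in((.5957,-.1948,.15),(.5957,-.1948,.08)):print(cmd(p,-1.5708+.1845))"
```

```text
5.5 [ 0.568  -0.1281  0.148 ] zang -1.3845 down [ 0.002  0.004 -1.   ] F [-0.5  1.3 -2.1] w 0.0388 q [ 0.36  0.56 -0.28  1.78  0.2   0.83 -1.4 ]
[0.001, 0.001, -0.001, -0.059, -0.009, 0.283]
[0.001, 0.001, -0.001, -0.059, 0.271, 0.284]
```

Call:
carry_out --steps '[0,0,0,-0.06,0,0.28,0.3,0,0,0,-0.06,0,0.28,0.3,0,0,0,-0.06,0.1,0.28,0.3,0,0,0,-0.06,0.27,0.28,0.3,0,0,0,-0.06,0.27,0.28,0.3,0,0,0,-0.06,0.27,0.28,0.3,0,0,0,-0.06,0.27,0.28,0.3]'

```text
t: 6.2
tcp_pos: [0.5972, -0.1929, 0.0822]
tcp_rot: [0.068, -0.065, 0.705, -0.703]
wrist_force: [1.0, 0.3, -2.8]
width: 0.039
```

```bash
python3 -c "
from h import *
st(); s=manip.get_state(); m=rot(s['tcp_rot'])
c=manip.calibration('wrist');im=manip.grab_frame('wrist')[...,::-1].copy()
h=.108
def mk(P,col):
  for p in proj(P,c):
    print(p.round(1))
    if np.abs(p).max()<2000: cv2.drawMarker(im,tuple(int(v) for v in p.round()),col,0,9,1)
# mill in tool frame: centred at TCP - 4.. mm behind; mill x = -tool x
z=s['tcp_pos'][2]+.024
L=np.array([[.06,.02,z],[.06,-.02,z],[-.08,.02,z],[-.08,-.02,z]])
mk(place(L,[*s['tcp_pos'][:2],.1863]),(0,0,255))
mk(place(np.array([[h,h,.036],[h,-h,.036],[.06,.022,.032],[.06,-.022,.032],[h-.006,.016,.032],[h-.006,-.016,.032]]),[.5957,-.1948,.1845]),(0,255,0))
cv2.imwrite('pics/w3.png',im)"
```

```text
6.2 [ 0.5972 -0.1929  0.0822] zang -1.3829 down [ 0.004  0.004 -1.   ] F [ 1.   0.3 -2.8] w 0.039 q [ 0.42  0.71 -0.25  1.69  0.23  0.76 -1.32]
[242.2 151.4]
[400.  151.6]
[263.1 565.2]
[378.9 565.5]
[50.6 19.9]
[603.1  21.6]
[274.5 144.8]
[377.6 145.2]
[286.7  37.9]
[366.5  38.1]
```

View pics/w3.png

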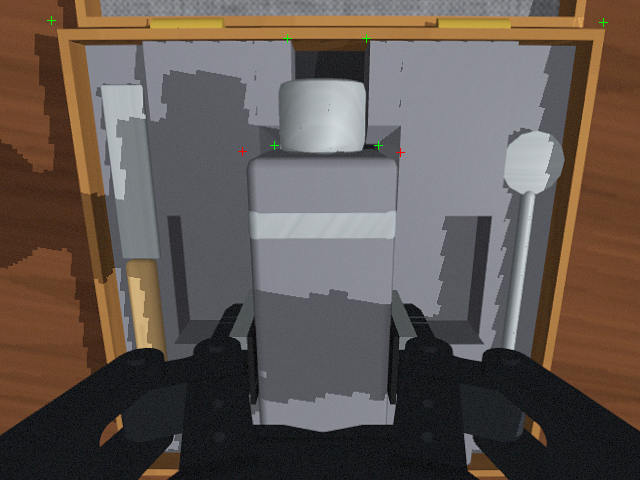

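```bash
python3 - <<'E'
import cv2,numpy as np
from h import *
a=cv2.imread('pics/w3.png')
z=lambda x,y:cv2.resize(a[y:y+100,x:x+133],None,fx=3,fy=3,interpolation=cv2.INTER_CUBIC)
o=np.vstack([np.hstack([z(35,5),z(507,5)]),np.hstack([z(90,380),z(420,380)])])
cv2.imwrite('pics/zoom3.png',o)
c=manip.calibration('wrist'); h=.108
print(proj(place([[-h,h,.036],[-h,-h,.036],[-h+.006,h-.006,.036],[.071,0.03,.032],[.071,-.03,.032]],[.5957,-.1948,.1845]),c).round(1))
s=manip.get_state();t=s['tcp_pos']
print(proj(place([[.08,0,t[2]+.017],[.08,.0,t[2]+.004],[.08,.013,t[2]+.004],[.08,-.013,t[2]+.004]],[t[0],t[1],.188]),c).round(1))
E
```

```text
[[119.4 470.9]
 [527.8 472.2]
 [129.2 461.8]
 [253.6 118.4]
 [396.2 118.7]]
[[320.5  70.6]
 [320.8  76.3]
 [275.6  76.4]
 [366.   76.3]]
```

View pics/zoom3.png

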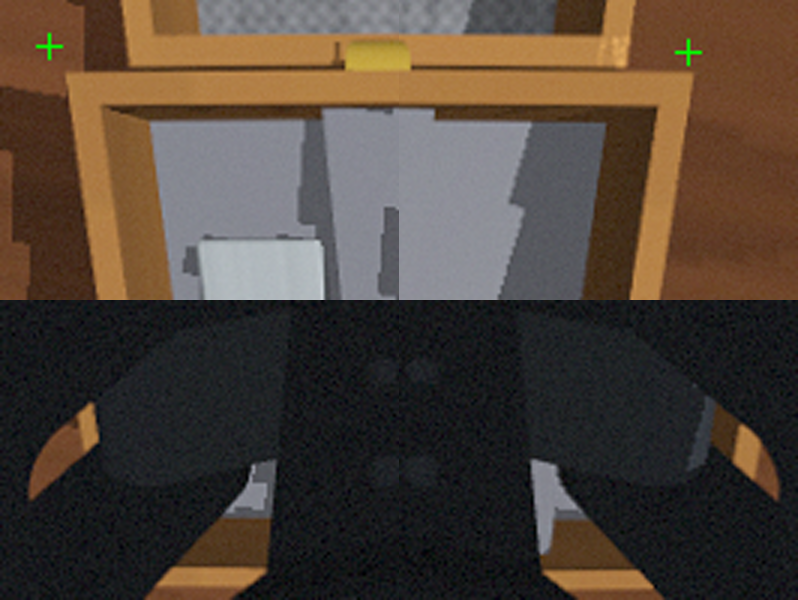

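```bash
python3 -c "
from h import *
for p in((.5943,-.196,.08),(.5943,-.196,.04)):print(cmd(p,-1.5708+.1845))"
```

```text
[0.001, 0.001, -0.002, 0.014, 0.01, 0.008]
[0.001, 0.001, -0.002, 0.015, 0.17, 0.009]
```

Call:
carry_out --steps '[0.001,0.001,-0.002,0.014,0.01,0.009,0.3,0.001,0.001,-0.002,0.014,0.08,0.009,0.3,0.001,0.001,-0.002,0.014,0.13,0.009,0.3,0.001,0.001,-0.002,0.014,0.16,0.009,0.3,0.001,0.001,-0.002,0.014,0.16,0.009,0.3]'

```text
t: 6.75
tcp_pos: [0.5931, -0.1956, 0.0403]
tcp_rot: [0.064, -0.066, 0.704, -0.704]
wrist_force: [0.1, -0.0, -2.1]
width: 0.039
```

```bash
python3 -c "
from h import *
st()
for z in (.038,.03,.024,.022):print(cmd((.5943,-.196,z),-1.5708+.1845))"
```

```text
6.75 [ 0.5931 -0.1956  0.0403] zang -1.3864 down [-0.004  0.    -1.   ] F [ 0.1 -0.  -2.1] w 0.039 q [ 0.41  0.77 -0.23  1.7   0.25  0.7  -1.34]
[0.0, -0.0, 0.001, -0.004, 0.009, 0.003]
[0.0, -0.0, 0.001, -0.004, 0.041, 0.003]
[0.0, -0.0, 0.001, -0.005, 0.065, 0.003]
[0.0, -0.0, 0.001, -0.005, 0.073, 0.003]
```

Call:
carry_out --steps '[0,0,0.001,-0.003,0.01,0.003,0.3,0,0,0.001,-0.003,0.02,0.003,0.3,0,0,0.001,-0.003,0.03,0.003,0.3,0,0,0.001,-0.003,0.03,0.003,0.3]' --squeeze 90

```text
t: 7.15
tcp_pos: [0.5945, -0.1964, 0.0336]
tcp_rot: [0.065, -0.065, 0.704, -0.704]
wrist_force: [-1.2, 0.3, 2.4]
width: 0.0392
```

```bash
python3 -c "
from h import *
st()
for z in (.03,.024,.022,.020):print(cmd((.5943,-.196,z),-1.5708+.1845))"
```

```text
7.15 [ 0.5945 -0.1964  0.0336] zang -1.3865 down [ 0.  0. -1.] F [-1.2  0.3  2.4] w 0.0392 q [ 0.41  0.78 -0.22  1.7   0.25  0.69 -1.34]
[0.0, -0.0, -0.0, 0.001, 0.014, -0.002]
[0.0, -0.0, -0.0, 0.001, 0.038, -0.002]
[0.0, -0.0, -0.0, 0.001, 0.046, -0.002]
[0.0, -0.0, -0.0, 0.001, 0.054, -0.002]
```

Contact with the cheeks, with low lateral force. Pressing on.

Call:
carry_out --steps '[0,0,0,0,0.015,0,0.3,0,0,0,0,0.025,0,0.3,0,0,0,0,0.035,0,0.3,0,0,0,0,0.035,0,0.3,0,0,0,0,0.035,0,0.3]'

```text
t: 7.65
tcp_pos: [0.5958, -0.1963, 0.0258]
tcp_rot: [-0.066, 0.064, -0.704, 0.704]
wrist_force: [0.2, 1.7, 4.2]
width: 0.0387
```

```bash
python3 -c "
from h import *
st()"
```

```text
7.65 [ 0.5958 -0.1963  0.0258] zang -1.3864 down [ 0.003  0.    -1.   ] F [0.2 1.7 4.2] w 0.0387 q [ 0.4   0.79 -0.22  1.7   0.25  0.67 -1.34]
```

Call:
carry_out --steps '[0,0,0,0.003,0.006,0,0.3,0,0,0,0.003,0.012,0,0.3,0,0,0,0.003,0.016,0,0.3,0,0,0,0.003,0.016,0,0.3]'

```text
t: 8.05
tcp_pos: [0.5959, -0.1964, 0.0241]
tcp_rot: [-0.066, 0.064, -0.704, 0.704]
wrist_force: [-5.9, 2.5, 20.9]
width: 0.0387
```

```bash
python3 -c "
from h import *
st()"
```

```text
8.05 [ 0.5959 -0.1964  0.0241] zang -1.3865 down [ 0.004 -0.    -1.   ] F [-5.9  2.5 20.9] w 0.0387 q [ 0.4   0.8  -0.22  1.7   0.25  0.67 -1.34]
```

Call:
carry_out --steps '[0,0,0,0.002,0.008,0,0.3,0,0,0,0.002,0.01,0,0.3,0,0,0,0.002,0.01,0,0.3]'

```text
t: 8.35
tcp_pos: [0.5959, -0.1964, 0.0241]
tcp_rot: [-0.067, 0.063, -0.704, 0.704]
wrist_force: [-6.9, 1.6, 22.6]
width: 0.0387
```

```bash
python3 -c "
from h import *
st()"
```

```text
8.35 [ 0.5959 -0.1964  0.0241] zang -1.3867 down [ 0.004 -0.001 -1.   ] F [-6.9  1.6 22.6] w 0.0387 q [ 0.4   0.8  -0.22  1.7   0.25  0.67 -1.34]
```

Call:
carry_out --steps '[0,0,0,0,0,0,0.6,0,0,0,0,0,0,0.9,0,0,0,0,0,0,0.9,0,0,0,0,0,0,0.9,0,0,0,0,0,0,0.9,0,0,0,0,0,0,0.9]'

```text
t: 8.95
tcp_pos: [0.5958, -0.1964, 0.0239]
tcp_rot: [-0.066, 0.064, -0.704, 0.704]
wrist_force: [-0.0, -0.3, -0.0]
width: 0.077
```

Call:
carry_out --steps '[0,0,0,0,-0.05,0,0.9,0,0,0,0,-0.2,0,0.9,0,0,0,0,-0.4,0,0.9,0,0,0,0,-0.6,0,0.9,0,0,0,0,-0.7,0,0.9,0,0,0,0,-0.7,0,0.9]'

```text
t: 9.55
tcp_pos: [0.598, -0.197, 0.2048]
tcp_rot: [-0.069, 0.06, -0.703, 0.706]
wrist_force: [0.1, 0.1, -0.7]
width: 0.0766
```

```bash
python3 -c "
from h import *
st()
c=manip.calibration('wrist');im=manip.grab_frame('wrist')[...,::-1].copy()
a=manip.grab_frame('scene')[...,::-1]
S=manip.calibration('scene')
m=[[.06,.02,.048],[.06,-.02,.048],[-.08,-.02,.048],[-.08,.02,.048]]
b=cv2.resize(a[215:375,140:300],(480,480),interpolation=cv2.INTER_CUBIC)
for p in (proj(place(m,[.5955,-.196,.1845]),S)-[140,215])*3: cv2.drawMarker(b,tuple(int(v) for v in p),(0,0,255),0,9,1)
o=np.hstack([im[:,150:470],b]);cv2.imwrite('pics/end.png',o)"
```

```text
9.55 [ 0.598  -0.197   0.2048] zang -1.3868 down [ 0.013 -0.003 -1.   ] F [ 0.1  0.1 -0.7] w 0.0766 q [ 0.45  0.55 -0.28  1.63  0.18  0.97 -1.28]
```

View pics/end.png

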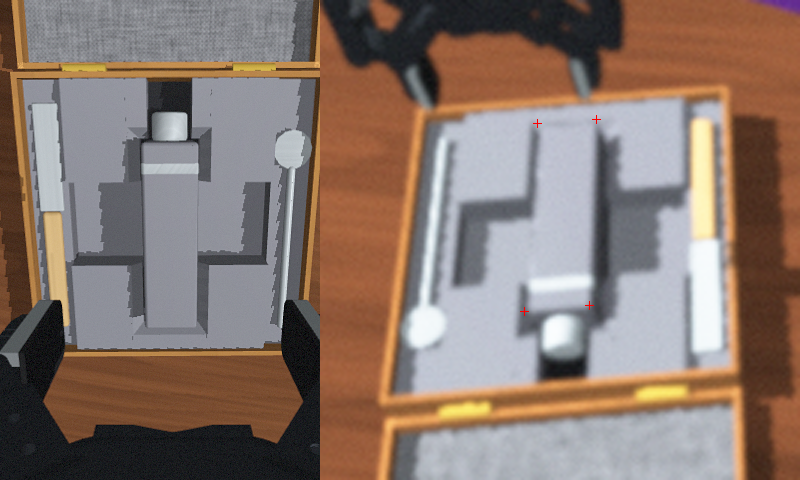

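```bash
python3 -c "
from h import *
print(manip.finish_job()); st()"
```

```text
the job is handed in; nothing more can be done
None
the job is handed in; nothing more can be done
```

The small grey mill is back in the case, knob towards the knob slot by the lid and pressed home. The gripper has let go and is clear. I handed the job in at about 9.7 s of robot time.

**Seating:** the downward press stalled with the TCP at z = 0.0241 m. I expected 0.024 m for fully home. The reaction there was about 21–23 N, and pressing again moved it no further.

**After release:** wrist force was near zero. The wrist and scene pictures show the mill centred in the cutout and level to within about 1 px (roughly 2 mm). I never moved the arm to the large mill, but I did not check it again in the last pictures.

**Disagreement:** the wrist view put the case about 2–3 mm off the top/scene estimate. I shifted the target by about 1.8 mm, using the mill and case as seen together in that view. The seated mill also appears about 1 px off its predicted scene overlay, by about the same amount at both ends.

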